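# Open the rinse-aid jug

## Task

Open the rinse-aid jug: pull the snapped-on measuring cup straight up off its top and set it down gently, mouth down, with its whole rim on the draining mat, and let go of it there. Then push the safety cap down, turn it anticlockwise until it is free, lift it off and finish while still holding it in the gripper, level and still, straight above the open neck with about 8 cm of clear air between. Leave the other dishes, the brush and the bottle where they are.

Things in the scene. Friction and masses are not known exactly. Their poses are not given: they have to be found in the camera images.
- jug: white rectangular jug, 95 x 135 mm, loop handle on its own +y side, fixed in a low steel holder; cannot move. Flat shoulder 135 mm above the counter; on it a collar 49 mm across, 12 mm high, with three spring-loaded snap bumps; above that the neck, 24 mm across, with lugs for the cap and a spring disc on top. Origin on the counter, under the neck; z up
- neck (a point): centre of the top of the jug's neck, 177.5 mm above the counter; z up along the neck. Cap and cup are on this axis at the start
- cup_mid (a point): centre (half-way up) of the measuring cup: stiff, white, 59 mm across (60 at the rim), 59 mm tall, about 40 g. At the start it is upside down over the safety cap and hides it, its rim on the jug's shoulder. Own z points from the mouth to the closed end (up at the start)
- cup_rim (a point): centre of the cup's mouth, 29.5 mm below its centre. An inner bead at the rim is snapped under the three bumps: a straight upward pull of about 10 to 15 N pops it free within the first 5 mm, then it slides up easily; it is clear of the cap after 55 mm of lift
- cap_mid (a point): centre (half-way up) of the grey ribbed safety cap, 44 mm across, 32 mm tall, about 35 g; z up along its axis, x along the neck's x when locked. Locked, its underside is 157 mm and its flat top 189 mm above the counter, with 10 mm of free space under its skirt down to the collar (49 mm across)
- cap_top (a point): centre of the cap's top. Springy: it goes down with 5 N at first, 12 N at its hard stop 7 mm down. It turns only while pushed down by more than 4 mm (aim at 5 to 6), only anticlockwise seen from above. Between 55 and 130 degrees of turn (1.2 rad is good) it is free and lifts straight off; clear of the neck after 30 mm of lift
- mat_top (a point): centre of the top face of the ribbed black rubber draining mat, 160 x 160 mm, 6 mm thick, fixed flat on the counter; z up. The jug and the mat change sides (left or right of the middle) from one start to another
- tumbler: straight-sided open plastic tumbler, 62 mm across and 100 mm tall; origin at the centre of its underside
- mug_a: white mug, 76 mm across, 90 mm tall, handle on its own +y side; stands between the jug and the mat, a little farther out; origin at the centre of its underside
- mug_b: white mug like the other, farther back; origin at the centre of its underside
- bottle: round white bottle with a small black cap, 64 mm across, 170 mm tall, not the jug; origin at the centre of its underside
- bowl: white bowl, 110 mm across, 50 mm tall; origin at the centre of its underside
- brush: dish brush lying flat; origin under its middle, bristles towards its own +x
Mind the look-alikes: they are no part of the job. Leave any purple, turquoise or yellow look-alike of the part that bears cup_mid alone.

How it is judged:
On the way, in this order (a step that is already met when the one before it is completed fails the run):
1. the measuring cup stands mouth down on the mat, let go (horizontal distance between cup_mid and mat_top below 0.05 m and z of cup_mid in the frame of mat_top between 0.025 and 0.034 m and angle between cup_mid's own z axis and vertical below 0.15 rad and contact force between cup and the fingers below 0.05 N), for 0.2 s.
2. the safety cap is pushed down on the neck by more than 3 mm (z of cap_mid in the frame of neck below -0.0075 m and horizontal distance between cap_mid and neck below 0.006 m), for 0.05 s.
3. the safety cap, still on the neck, is turned by more than 40 degrees from its locked position (angle between the x axis of cap_mid and the x axis of neck, either way round above 0.7 rad and z of cap_mid in the frame of neck below 0.004 m), for 0.05 s.
At the end, for the whole second after the job is handed in: Fingers hold the cap (over 1 N), level within 0.25 rad, slower than 3 cm/s, its centre within 35 mm of the neck's axis and 56 to 146 mm above the neck's top (40 to 130 mm of air); the cup stands mouth down on the mat, let go, within 50 mm of its centre, tilt below 0.15 rad (all of step 1 and z of cap_mid in the frame of neck between 0.056 and 0.146 m and horizontal distance between cap_mid and neck below 0.035 m and angle between cap_mid's own z axis and vertical below 0.25 rad and contact force between cap and the fingers above 1 N and linear speed of cap below 0.03 m/s); the arm keeps its last pose, push and grip.
It fails at once if another dish, the brush or the bottle is pushed more than 40 mm from its place (distance of any of tumbler, mug_a, mug_b, bottle, bowl, brush from where it was at the start of the episode above 0.04 m).
It fails at once if the measuring cup is dropped (falls freely by more than about 2 cm) (linear speed of cup above 0.65 m/s and contact force between cup and the fingers below 0.01 N).
It also fails if it takes over 56 s, if anything falls off the work surface, if the arm or the gripper's body presses on something with over 40 N, if the wrist force passes 120 N, or if a joint passes its speed limit or range.

## Robot

A 6-joint arm with a two-finger parallel gripper is mounted at the origin on the work surface. World frame = base frame: x ahead of the robot, y to its left, z up, the work surface at z = 0. Lengths are in m, angles in rad, forces in N, time in s.
With the tool pointing down it reaches from about 0.425 to 0.925 m from the base axis. Payload 12.5 kg.
Tool frame: the origin (TCP) lies midway between the tips of the shut fingers; the grasp point (between the pads) lies env.tcp_to_grasp behind it (env.tcp_to_grasp is the distance from the TCP to the grasp point, in m); z points along the fingers, x is the direction in which the jaws open and shut, and the axes are right-handed (so a half turn about z gives the same grasp; the last joint's range is limited). The gripper opens to 85 mm and grips with 20 to 120 N. Pads are 22 mm wide; open, the fingers measure 114 mm over their backs; the gripper's body (76 mm by 85 mm) begins 54 mm behind the grasp point. The pads swing forward as they close: fully open they stand 13 mm farther back than shut.
Start: joints at [1.071, 0.491, 1.559, -0, 1.092, -0.106], TCP at [0.24, 0.577, 0.231] pointing down, gripper open.
Joint ranges: [-3.1, 3.1], [-0.84, 2.19], [0.05, 2.79], [-1.13, 4.28], [0.06, 2.93], [-2.69, 2.69]. Speed limits (rad/s): [2.22, 2.22, 2.79, 3.14, 3.14, 3.14].

## Interface

Orientations are given as a rotation vector (axis times angle).
In Python, from plant import env, vision, ticket gives the robot as it stands.
- The arm moves only by the tool apply_moves, never from a script. Its argument "rows" is a list that holds one entry, the list of rows, each a list of 5 numbers: the shift along the tool's x, y, z in mm, then the turn about the tool's z in degrees, then the closure in counts, from 0 (fully open) to 255 (shut). In form: [[[dx, dy, dz, roll, gripper], ...]]. A call has 1 to 10 rows; each row shifts and turns the commanded pose from where the row before left it, along the tool's axes as they then stand; what a row does not reach is not made up. A row lasts 1/12 s, in which the tool goes at most 41.7 mm and 7.16 degrees, less where a joint would pass 70% of its speed; a pose out of reach is approached as far as the arm can. A call is refused whole if a number of a shift passes 41.7 or a number of a turn 7.16, either way. A call with a gripper value outside its range is refused whole. The fingers move at their own pace and stop on an object; "squeeze" is the grip in N (left out, the last holds). Time passes only in rows, so rows that do not move let the fingers close. It gives the time, the measured TCP pose, the force and the opening at its end, in the units of the state.
- env.sense(): the state, without advancing time (a new reading comes with each control period).
- vision.capture(name): name is "side" or "top" or "wrist"; returns a dict with "img" (384x512x3 uint8, blue, green, red), "mtx" (3x3 intrinsics, pixels), "R" (3x3) and "t" (3): a world point X has camera coordinates R X + t. Camera axes: x right, y down, z forward; pixel columns grow to the right and rows downward; lengths in m; the calibration is good to about 2 mm. The wrist camera is an equidistant fisheye: a pixel r from the principal point sees the ray r / f radians off the axis. A picture is of the moment at which its call begins. There is no depth.
- ticket.finish_job(): hands the job in, once; it reports no verdict.
Trained networks look in a picture, given as the dict that the camera call returned (one of the last four; its "shot" number tells which), for a name from the list of things; names that differ only in an ending like _2 or _b are one class to them, and where a whole thing is asked for, a point or a joint stands for the part that bears it (a point fixed in the world has none). Each returns a list of dicts, best first, with "conf" (0 to 1); they miss things now and then, are a little off and sometimes report something else, mostly with a low value. They report only what shows in the picture. A call takes as long as a camera call. They do not tell look-alikes from the thing itself.
- vision.boxes_of(picture, query): "at" ([x, y, z] in m, in world coordinates, good to about 4 mm: the middle of the surface that is visible of it).
- vision.trace(picture, query): "region" (384x512 bool, what is visible of it).
- vision.spot_point(picture, query): "at" ([x, y, z] in m, in world coordinates, good to about 4 mm: a listed point, or the origin of a listed thing).
The state is a dict: "time_s": time; "qpos": joint angles; "dq": joint speeds; "joint_torque": joint torques, N m; "tool_pos": TCP position; "tcp_rot": TCP orientation; "force": force on the tool from outside, world axes, zero at the start; "ft_torque": the same for the moment, N m; "width": finger opening in m.
Only numpy, scipy, OpenCV 4.12 (cv2) and the standard library are available. Lean on these libraries where they do the work, as an engineer would, in place of code of your own. Each camera call takes 0.05 s, during which the arm holds its last target. There are 200 camera calls.

## Working session

There is one attempt and no reset: what is moved stays moved. The work goes in short steps, Python scripts to look and compute and a tool call to move; the robot and the scene stay as the last step left them, time stands still between calls to the robot, and variables do not carry over. Pictures are saved under pics/ and viewed, on a budget of 10 in all, crops included, one or two more only if the job needs it, and the job is handed in when it is done.

Besides the shell and the picture viewer there is one more tool, called after "Emit:" as name(argument=value, ...), one argument or row to a line, values as JSON. apply_moves: Moves the arm, as the interface text tells. Its arguments: {"type":"object","properties":{"rows":{"type":"array"},"squeeze":{"type":"number"}},"required":["rows"]}

```bash
mkdir -p pics; ls
cat > h.py <<'E'
from plant import env, vision, ticket
import numpy as np, cv2
np.set_printoptions(precision=4,suppress=True)
def show(ps):
    for c in ps:
        pass
E
python3 - <<'E'
from h import *
print(env.sense(), env.tcp_to_grasp)
ims=[]
for n in ("side","top"):
    p=vision.capture(n); cv2.imwrite(f"pics/{n}1.png",p["img"])
    for q in ("cup_mid","mat_top","jug","neck","mug_a","tumbler","bottle"):
        print(n,q,[(np.round(d["at"],3).tolist(),round(d["conf"],2)) for d in vision.spot_point(p,q)][:4])
    ims.append(p["img"])
cv2.imwrite("pics/a.png",cv2.resize(np.vstack(ims),(768//2*1,576)) if 0 else np.vstack([cv2.resize(i,(400,300)) for i in ims]))
E
```

```text
pics
{'time_s': 0.0, 'qpos': array([ 1.0714,  0.4916,  1.5595, -0.    ,  1.0916, -0.1056]), 'dq': array([-0.0007,  0.0003, -0.0015, -0.0005,  0.0006, -0.0001]), 'joint_torque': array([ -0.0031, -61.8443, -26.1595,  -0.0003,   0.0041,   0.    ]), 'tool_pos': array([0.2397, 0.577 , 0.2307]), 'tcp_rot': array([ 2.6127,  1.7437, -0.0015]), 'force': array([0.551 , 0.6832, 0.4626]), 'ft_torque': array([ 0.0176,  0.0295, -0.0084]), 'width': 0.08528203764543087} 0.0187
side cup_mid [([0.343, -0.243, 0.034], 0.82), ([0.63, -0.169, 0.031], 0.81), ([0.499, -0.275, 0.166], 0.7), ([0.36, -0.337, 0.028], 0.61)]
side mat_top [([0.491, 0.228, 0.004], 0.65)]
side jug [([0.501, -0.276, 0.002], 0.87)]
side neck [([0.498, -0.276, 0.167], 0.31), ([0.491, 0.227, 0.001], 0.31)]
side mug_a [([0.613, 0.002, 0.002], 0.88)]
side tumbler [([0.468, -0.008, -0.001], 0.89)]
side bottle [([0.756, -0.137, -0.003], 0.62)]
top cup_mid [([0.497, -0.275, 0.162], 0.9), ([0.633, -0.169, 0.033], 0.86), ([0.36, -0.336, 0.031], 0.77), ([0.339, -0.242, 0.028], 0.62)]
top mat_top [([0.49, 0.226, 0.008], 0.72)]
top jug [([0.498, -0.28, -0.004], 0.95)]
top neck [([0.498, -0.277, 0.181], 0.88)]
top mug_a [([0.611, 0.003, 0.002], 0.91), ([0.725, -0.261, -0.001], 0.91)]
top tumbler [([0.468, -0.004, -0.0], 0.85)]
top bottle [([0.756, -0.142, -0.004], 0.73), ([0.471, -0.005, 0.002], 0.5)]
```

View pics/side1.png

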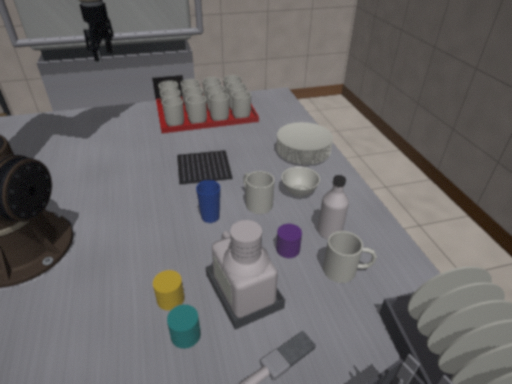

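View pics/top1.png

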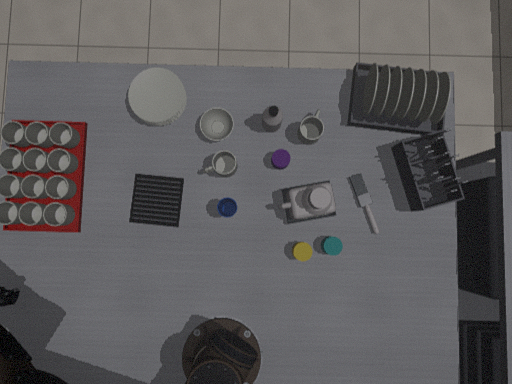

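The three coloured cups are look-alikes: purple at side (289,240), yellow (169,290) and teal (184,326). The target is the white cup on the jug, side (246,237) and top (320,198). The mat is at top (157,200). Next I refine the cup axis by fitting its silhouette and check the choice in a crop.

```bash
cat >> h.py <<'E'
from scipy.optimize import minimize
def proj(p,X):
    c=X@p["R"].T+p["t"]; u=c@p["mtx"].T; return u[:,:2]/u[:,2:]
def sil(p,x,y,z0,z1,r,S=4):
    a=np.linspace(0,2*np.pi,60)
    X=np.vstack([np.c_[x+r*np.cos(a),y+r*np.sin(a),0*a+z] for z in(z0,z1)])
    m=np.zeros((384,512),np.uint8); h=cv2.convexHull((proj(p,X)*16).round().astype(np.int32))
    cv2.fillConvexPoly(m,h,1,cv2.LINE_8,4); return m>0
def fit(p,reg,x,y,z0,z1,r):
    f=lambda v:-(lambda m:(m&reg).sum()/(m|reg).sum())(sil(p,v[0],v[1],z0,z1,r))
    g=[(f((x+i*.001,y+j*.001)),x+i*.001,y+j*.001) for i in range(-10,11) for j in range(-10,11)]
    g.sort(); b=np.array([t for t in g if t[0]<g[0][0]+.01]); return b[:,1:].mean(0),-g[0][0]
def near(l,x,y): return min(l,key=lambda d:np.hypot(d["at"][0]-x,d["at"][1]-y))
E
python3 - <<'E'
from h import *
for n in ("side","top"):
    p=vision.capture(n)
    t=vision.trace(p,"cup_mid")
    px=proj(p,np.array([[.498,-.276,.18]]))[0].astype(int)
    for d in t:
        if d["region"][px[1],px[0]]: print(n,d["conf"],d["region"].sum(),fit(p,d["region"],.498,-.276,.135,.194,.0297)); break
    m=[d["region"] for d in vision.trace(p,"mat_top")][:1]
    for r in m:
        rr=cv2.minAreaRect(np.argwhere(r)[:,::-1].astype(np.float32)); 
        ray=p["R"].T@np.linalg.inv(p["mtx"])@np.array([*rr[0],1]); C=-p["R"].T@p["t"]
        print("mat",rr,C+ray*(.006-C[2])/ray[2])
    if n=="side":
        cv2.imwrite("pics/crop.png",cv2.resize(p["img"][200:350,140:320],None,fx=3,fy=3,interpolation=2))
E
```

```text
side 0.92 1169 (array([ 0.4994, -0.277 ]), np.float64(0.9040247678018576))
mat ((204.1735382080078, 166.79637145996094), (31.618114471435547, 53.55412673950195), 83.79655456542969) [0.4927 0.2217 0.006 ]
top 0.75 377 (array([ 0.4995, -0.277 ]), np.float64(0.8808411214953271))
mat ((156.652587890625, 200.40921020507812), (50.5322151184082, 49.3248405456543), 6.115502834320068) [0.4896 0.2255 0.006 ]
```

View pics/crop.png

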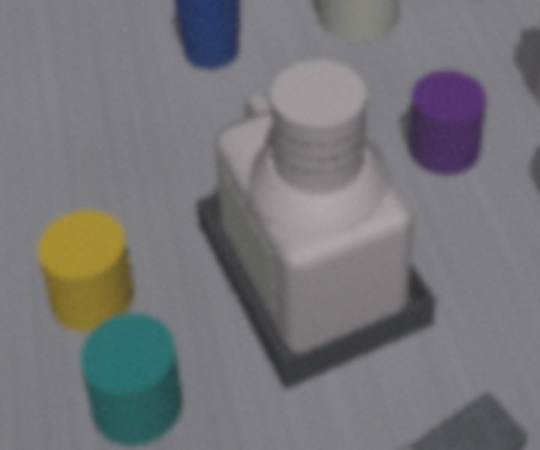

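Emit:
apply_moves(
  rows=[
    [[0,0,-4,6.74,0],[0,0,-4,6.74,0],[0,0,-4,6.74,0],[0,0,-4,6.74,0],[0,0,-4,6.74,0],[0,0,-4,6.74,0],[0,0,-4,6.74,0],[0,0,-4,6.74,0],[0,0,-4,6.74,0],[0,0,-4,6.74,0]],
  ],
)

```text
time_s: 1.93
tool_pos: [0.2398, 0.5772, 0.2715]
tcp_rot: [-3.142, 0.008, -0.0]
force: [-0.5, 0.4, 0.5]
width: 0.0851
```

The crop shows the white cup on the jug's shoulder, with the handle on the far-left (+y) side. Both fits agree on an axis of (0.4995, -0.277), so I am going there along an arc.

Emit:
apply_moves(
  rows=[
    [[26,27.7,0,0,0],[26,27.7,0,0,0],[26,27.7,0,0,0],[26,27.7,0,0,0],[26,27.7,0,0,0],[26,27.7,0,0,0],[26,27.7,0,0,0],[26,27.7,0,0,0],[26,27.7,0,0,0],[26,27.7,0,0,0]],
  ],
)

```text
time_s: 2.77
tool_pos: [0.501, 0.2988, 0.2715]
tcp_rot: [-3.141, -0.001, -0.001]
force: [0.2, 0.7, -0.4]
width: 0.0854
```

Emit:
apply_moves(
  rows=[
    [[6,32,0,0,0],[6,32,0,0,0],[6,32,0,0,0],[6,32,0,0,0],[6,32,0,0,0],[6,32,0,0,0],[6,32,0,0,0],[6,32,0,0,0],[6,32,0,0,0],[6,32,0,0,0]],
  ],
)

```text
time_s: 3.6
tool_pos: [0.5602, -0.0213, 0.2714]
tcp_rot: [-3.142, -0.001, -0.001]
force: [0.8, -0.9, 0.4]
width: 0.0854
```

Emit:
apply_moves(
  rows=[
    [[-7.5,32,0,0,0],[-7.5,32,0,0,0],[-7.5,32,0,0,0],[-7.5,32,0,0,0],[-7.5,32,0,0,0],[-7.5,32,0,0,0],[-7.5,32,0,0,0],[-7.5,32,0,0,0],[0,0,0,0,0],[0,0,0,0,0]],
  ],
)

```text
time_s: 4.43
tool_pos: [0.4998, -0.2771, 0.2711]
tcp_rot: [-3.141, 0.003, 0.0]
force: [-0.2, 0.9, -0.1]
width: 0.0854
```

Run:
```python
from h import *
p=vision.capture("wrist"); cv2.imwrite("pics/w1.png",p["img"])
for q in("cup_mid","neck"): print(q,[(np.round(d["at"],4).tolist(),round(d["conf"],2)) for d in vision.spot_point(p,q)][:4])
p=vision.capture("top")
print([(np.round(d["at"],4).tolist(),round(d["conf"],2)) for d in vision.spot_point(p,"cup_mid")][:4])
```

```text
cup_mid [([0.505, -0.2774, 0.1693], 0.91), ([0.3601, -0.3347, 0.0274], 0.87), ([0.6299, -0.1686, 0.0311], 0.7), ([0.3411, -0.2446, 0.0275], 0.63)]
neck []
[([0.6357, -0.1663, 0.0282], 0.71)]
```

View pics/w1.png

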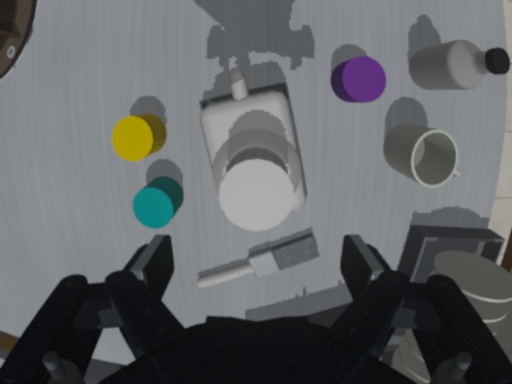

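The wrist view shows the white cup top at (257,195), midway between the fingers (about columns 155 to 360). I am descending and closing.

Emit:
apply_moves(
  rows=[
    [[0,0,25,0,0],[0,0,25,0,0],[0,0,25,0,0],[0,0,25,0,0],[0,0,10,0,0],[0,0,8,0,0],[0,0,0,0,0],[0,0,0,0,0]],
  ],
)

```text
time_s: 5.35
tool_pos: [0.5008, -0.2756, 0.154]
tcp_rot: [3.141, 0.002, 0.001]
force: [-0.7, -0.4, 0.2]
width: 0.0853
```

Emit:
apply_moves(
  rows=[
    [[0,0,0,0,60],[0,0,0,0,120],[0,0,0,0,255],[0,0,0,0,255],[0,0,0,0,255],[0,0,0,0,255],[0,0,0,0,255],[0,0,0,0,255]],
  ],
  squeeze=60,
)

```text
time_s: 6.02
tool_pos: [0.5002, -0.2759, 0.1547]
tcp_rot: [3.141, 0.001, 0.001]
force: [-4.9, 0.4, 8.3]
width: 0.0587
```

Emit:
apply_moves(
  rows=[
    [[-0.5,0,-1,0,255],[0,0,-1,0,255],[0,0,-1,0,255],[0,0,-1,0,255],[0,0,-1,0,255],[0,0,-1,0,255],[0,0,-1,0,255],[0,0,-1,0,255],[0,0,0,0,255],[0,0,0,0,255]],
  ],
)

```text
time_s: 6.85
tool_pos: [0.5001, -0.2758, 0.1619]
tcp_rot: [3.141, 0.001, 0.001]
force: [-1.6, 0.4, 3.1]
width: 0.0587
```

Emit:
apply_moves(
  rows=[
    [[0,0,-5,0,255],[0,0,-8,0,255],[0,0,-8,0,255],[0,0,-8,0,255],[0,0,-8,0,255],[0,0,-8,0,255],[0,0,-8,0,255],[0,0,-8,0,255],[0,0,-8,0,255],[0,0,-5,0,255]],
  ],
)

```text
time_s: 7.68
tool_pos: [0.5, -0.2758, 0.2365]
tcp_rot: [3.141, 0.001, 0.001]
force: [0.9, -0.2, 0.1]
width: 0.0584
```

Run:
```python
from h import *
s=env.sense(); print(s["tool_pos"],s["force"])
for n in("side","wrist"):
  p=vision.capture(n)
  for q in("cup_mid","cap_mid"): print(n,q,[(np.round(d["at"],4).tolist(),round(d["conf"],2)) for d in vision.spot_point(p,q)][:4])
  if n=="side": cv2.imwrite("pics/s2.png",cv2.resize(p["img"][130:330,150:350],None,fx=2.5,fy=2.5))
```

```text
[ 0.5    -0.2758  0.2365] [ 0.9084 -0.2193  0.1106]
side cup_mid [([0.6291, -0.1679, 0.0303], 0.97), ([0.3583, -0.3371, 0.0263], 0.93), ([0.501, -0.2752, 0.2451], 0.79), ([0.3436, -0.2414, 0.0299], 0.6)]
side cap_mid [([0.5002, -0.2759, 0.1739], 0.76)]
wrist cup_mid [([0.6319, -0.1753, 0.0333], 0.97), ([0.3384, -0.2421, 0.0274], 0.88), ([0.3611, -0.3361, 0.0296], 0.78)]
wrist cap_mid []
```

View pics/s2.png

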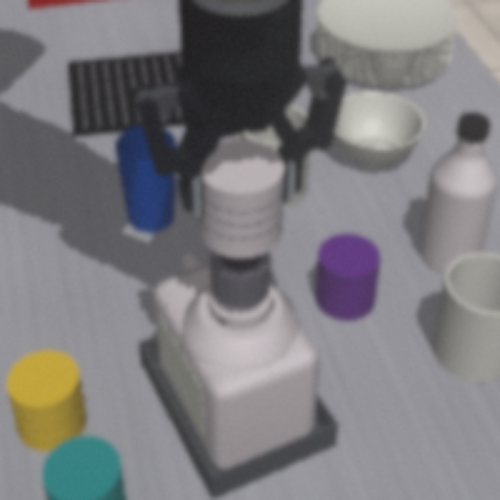

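The cup is off and held, with no visible slip in the grip. The grey cap shows at (0.500, -0.276). I am carrying the cup to the mat.

Emit:
apply_moves(
  rows=[
    [[0,-18,-2,0,255],[0,-35,0,0,255],[0,-35,0,0,255],[0,-35,0,0,255],[0,-35,0,0,255],[0,-35,0,0,255],[0,-35,0,0,255],[0,-35,0,0,255],[0,-35,0,0,255],[0,-35,0,0,255]],
  ],
)

```text
time_s: 8.82
tool_pos: [0.4992, 0.059, 0.237]
tcp_rot: [-3.141, -0.001, 0.001]
force: [0.7, -0.5, -0.5]
width: 0.0585
```

Emit:
apply_moves(
  rows=[
    [[-2,-35,0,0,255],[-2,-35,0,0,255],[-2,-35,0,0,255],[-2,-35,0,0,255],[-2,-20,10,0,255],[0,-9,20,0,255],[0,0,30,0,255],[0,0,30,0,255],[0,0,30,0,255],[0,0,30,0,255]],
  ],
)

```text
time_s: 9.65
tool_pos: [0.4892, 0.2264, 0.0858]
tcp_rot: [-3.142, -0.002, 0.0]
force: [0.6, 0.4, -0.5]
width: 0.0583
```

Emit:
apply_moves(
  rows=[
    [[0,0,20,0,255],[0,0,15,0,255],[0,0,8,0,255],[0,0,5,0,255],[0,0,0,0,255],[0,0,0,0,255]],
  ],
)

```text
time_s: 10.15
tool_pos: [0.4898, 0.2265, 0.0398]
tcp_rot: [-3.141, -0.001, -0.001]
force: [-0.8, -0.1, -0.4]
width: 0.0585
```

Run:
```python
from h import *
s=env.sense(); print(s["tool_pos"],s["force"])
for n in("side","top"):
  p=vision.capture(n)
  for q in("cup_mid","cup_rim","mat_top"): print(n,q,[(np.round(d["at"],4).tolist(),round(d["conf"],2)) for d in vision.spot_point(p,q)][:4])
  if n=="side": cv2.imwrite("pics/s3.png",cv2.resize(p["img"][100:220,140:300],None,fx=4,fy=4))
```

```text
[0.4898 0.2265 0.0398] [-0.758  -0.1095 -0.3598]
side cup_mid [([0.4889, 0.2243, 0.0501], 0.97), ([0.3445, -0.2412, 0.033], 0.73), ([0.3599, -0.3353, 0.0273], 0.66), ([0.6246, -0.169, 0.0306], 0.65)]
side cup_rim [([0.6323, -0.17, 0.0059], 0.76), ([0.4867, 0.2219, 0.0191], 0.61), ([0.3428, -0.2456, 0.006], 0.56)]
side mat_top [([0.4911, 0.2279, 0.0033], 0.63)]
top cup_mid [([0.3609, -0.3388, 0.0301], 0.83), ([0.6362, -0.168, 0.0304], 0.69), ([0.3391, -0.2447, 0.0272], 0.62), ([0.4854, 0.2265, 0.046], 0.4)]
top cup_rim [([0.6342, -0.1716, 0.0003], 0.68), ([0.3554, -0.3383, -0.0008], 0.67), ([0.4899, 0.2264, 0.0227], 0.55)]
top mat_top [([0.4899, 0.2294, 0.007], 0.71)]
```

View pics/s3.png

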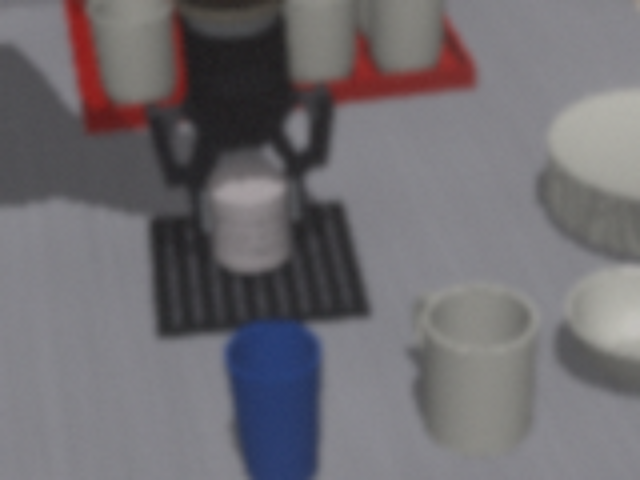

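The cup is upright above the middle of the mat (crop about (250,240)). Its centre is at z of about 0.050, so it has about 14 mm left to go.

Emit:
apply_moves(
  rows=[
    [[0,0,4,0,255],[0,0,4,0,255],[0,0,3,0,255],[0,0,1,0,255],[0,0,1,0,255],[0,0,0,0,255],[0,0,0,0,255]],
  ],
)

```text
time_s: 11.13
tool_pos: [0.4895, 0.2264, 0.0263]
tcp_rot: [-3.142, -0.001, 0.0]
force: [-0.3, 0.2, 0.2]
width: 0.0582
```

Emit:
apply_moves(
  rows=[
    [[0,0,1,0,255],[0,0,0,0,255],[0,0,0,0,255]],
  ],
)

```text
time_s: 11.38
tool_pos: [0.4896, 0.2264, 0.0258]
tcp_rot: [-3.141, -0.001, -0.001]
force: [-1.2, -0.7, 6.3]
width: 0.0587
```

Contact came at the predicted height. I am releasing, then backing straight up.

Emit:
apply_moves(
  rows=[
    [[0,0,0,0,60],[0,0,0,0,40],[0,0,0,0,20],[0,0,0,0,0],[0,0,0,0,0],[0,0,0,0,0],[0,0,0,0,0]],
  ],
  squeeze=60,
)

```text
time_s: 11.97
tool_pos: [0.4895, 0.2264, 0.0252]
tcp_rot: [-3.142, -0.001, 0.0]
force: [0.4, -0.5, 0.1]
width: 0.0855
```

Emit:
apply_moves(
  rows=[
    [[0,0,-8,0,0],[0,0,-15,0,0],[0,0,-25,0,0],[0,0,-35,0,0],[0,0,-35,0,0],[0,0,-35,0,0],[0,0,-35,0,0],[0,0,-30,0,0],[0,0,0,0,0]],
  ],
)

```text
time_s: 12.72
tool_pos: [0.491, 0.2269, 0.2497]
tcp_rot: [-3.139, -0.001, -0.014]
force: [0.1, -0.4, -0.3]
width: 0.0852
```

Run:
```python
from h import *
s=env.sense(); print(s["tool_pos"],s["force"],s["width"])
for n in("side","top"):
  p=vision.capture(n)
  for q in("cup_mid","mat_top","cap_mid","cap_top","neck"): print(n,q,[(np.round(d["at"],4).tolist(),round(d["conf"],2)) for d in vision.spot_point(p,q)][:4])
  if n=="side":
    cv2.imwrite("pics/s4.png",cv2.resize(p["img"][130:330,150:350],None,fx=2.5,fy=2.5))
  for d in vision.trace(p,"cap_mid")[:1]: print("cap",d["conf"],d["region"].sum(),fit(p,d["region"],.500,-.276,.157,.189,.022))
```

```text
[0.491  0.2269 0.2497] [ 0.0956 -0.3989 -0.2582] 0.08522370593674149
side cup_mid [([0.3621, -0.3369, 0.0255], 0.94), ([0.6272, -0.1695, 0.029], 0.9), ([0.4897, 0.224, 0.0351], 0.8), ([0.341, -0.2446, 0.0283], 0.63)]
side mat_top [([0.4909, 0.2246, 0.0024], 0.91)]
side cap_mid [([0.4963, -0.449, 0.0004], 0.58)]
side cap_top [([0.5, -0.2788, 0.1899], 0.91)]
side neck []
cap 0.75 568 (array([ 0.499, -0.275]), np.float64(0.9161290322580645))
top cup_mid [([0.3606, -0.3386, 0.0303], 0.74), ([0.6334, -0.171, 0.0292], 0.6), ([0.4842, 0.2275, 0.0318], 0.55), ([0.3386, -0.2456, 0.0255], 0.54)]
top mat_top [([0.4912, 0.2268, 0.0066], 0.94), ([0.4681, -0.0075, 0.0033], 0.61)]
top cap_mid [([0.4997, -0.279, 0.1733], 0.48)]
top cap_top [([0.497, -0.2791, 0.1857], 0.59)]
top neck [([0.4941, -0.2775, 0.1787], 0.98)]
cap 0.67 199 (array([ 0.4982, -0.2778]), np.float64(0.8504273504273504))
```

View pics/s4.png

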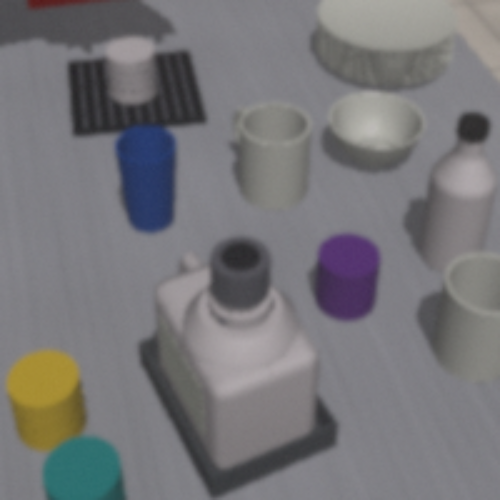

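The cup stands near the mat centre (crop (132,70)), and the cap is bare at (240,272). The cap axis is about (0.4995, -0.277), so I am going back there.

Emit:
apply_moves(
  rows=[
    [[0.85,20,0,0,0],[0.85,36,0,0,0],[0.85,36,0,0,0],[0.85,36,0,0,0],[0.85,36,0,0,0],[0.85,36,0,0,0],[0.85,36,0,0,0],[0.85,36,0,0,0],[0.85,36,0,0,0],[0.85,36,0,0,0]],
  ],
)

```text
time_s: 14.25
tool_pos: [0.498, -0.1194, 0.2434]
tcp_rot: [-3.142, -0.001, -0.0]
force: [0.5, 0.5, -0.1]
width: 0.0854
```

Emit:
apply_moves(
  rows=[
    [[0,36,0,0,0],[0,36,0,0,0],[0,36,0,0,0],[0,36,0,0,0],[0,16,0,0,0],[0,0,0,0,0],[0,0,0,0,0]],
  ],
)

```text
time_s: 14.83
tool_pos: [0.4981, -0.2778, 0.2429]
tcp_rot: [-3.141, 0.001, 0.001]
force: [0.4, 0.6, 0.1]
width: 0.0856
```

Correct x by +1.5 mm and y by +0.8 mm, go down 88 mm, then close.

Emit:
apply_moves(
  rows=[
    [[1.5,-0.8,15,0,0],[0,0,20,0,0],[0,0,20,0,0],[0,0,18,0,0],[0,0,10,0,0],[0,0,5,0,0],[0,0,0,0,0],[0,0,0,0,0]],
  ],
)

```text
time_s: 15.5
tool_pos: [0.5002, -0.2765, 0.156]
tcp_rot: [3.141, 0.002, 0.001]
force: [-0.1, 1.3, 0.2]
width: 0.0854
```

Emit:
apply_moves(
  rows=[
    [[0,0,0,0,80],[0,0,0,0,140],[0,0,0,0,255],[0,0,0,0,255],[0,0,0,0,255],[0,0,0,0,255],[0,0,0,0,255],[0,0,0,0,255]],
  ],
  squeeze=80,
)

```text
time_s: 16.17
tool_pos: [0.4999, -0.277, 0.1556]
tcp_rot: [3.141, 0.001, 0.001]
force: [0.1, 1.2, 5.6]
width: 0.0431
```

Emit:
apply_moves(
  rows=[
    [[0,0,1.5,0,255],[0,0,1.5,0,255],[0,0,1.5,0,255],[0,0,0.5,0,255],[0,0,0,0,255],[0,0,0,0,255]],
  ],
)

```text
time_s: 16.67
tool_pos: [0.5, -0.277, 0.151]
tcp_rot: [3.141, 0.001, 0.001]
force: [-2.1, 1.0, 9.6]
width: 0.0431
```

Emit:
apply_moves(
  rows=[
    [[0,0,0.9,0,255],[0,0,0,0,255],[0,0,0,0,255]],
  ],
)

```text
time_s: 16.92
tool_pos: [0.5, -0.277, 0.1502]
tcp_rot: [3.141, 0.001, 0.001]
force: [-1.8, 2.0, 10.6]
width: 0.0429
```

A force of 10.6 N means about 5.6 mm down. I am turning anticlockwise seen from above, which is negative roll because tool z points down.

Emit:
apply_moves(
  rows=[
    [[0,0,0,-4,255],[0,0,0,-6,255],[0,0,0,-6,255],[0,0,0,-6,255],[0,0,0,-6,255],[0,0,0,0,255]],
  ],
)

```text
time_s: 17.42
tool_pos: [0.5001, -0.2771, 0.1502]
tcp_rot: [3.044, 0.771, 0.001]
force: [-2.3, -0.4, 10.5]
width: 0.0433
```

Run:
```python
from h import *
s=env.sense(); print(s["tool_pos"],s["force"],s["ft_torque"],s["qpos"],s["width"])
```

```text
[ 0.5001 -0.2771  0.1502] [-2.3441 -0.4028 10.5039] [0.0656 0.398  0.0491] [-0.6215  0.5106  1.7795 -0.0001  0.8502 -1.1174] 0.043282653673898844
```

The torque about z is small (0.05 N m), so the cap is turning with the fingers rather than slipping. I am continuing to about 72°.

Emit:
apply_moves(
  rows=[
    [[0,0,0,-6,255],[0,0,0,-6,255],[0,0,0,-6,255],[0,0,0,-6,255],[0,0,0,-6,255],[0,0,0,-6,255],[0,0,0,-6,255],[0,0,0,-2,255],[0,0,0,0,255],[0,0,0,0,255]],
  ],
)

```text
time_s: 18.25
tool_pos: [0.5, -0.2771, 0.1502]
tcp_rot: [2.54, 1.847, 0.001]
force: [-1.6, 0.8, 10.0]
width: 0.0434
```

Emit:
apply_moves(
  rows=[
    [[0,0,-2,0,255],[0,0,-2,0,255],[0,0,-2,0,255],[0,0,-2,0,255],[0,0,-2,0,255],[0,0,-2,0,255],[0,0,0,0,255]],
  ],
)

```text
time_s: 18.83
tool_pos: [0.4998, -0.2768, 0.1615]
tcp_rot: [-2.541, -1.847, -0.0]
force: [0.8, -0.3, 0.2]
width: 0.0432
```

The cap lifts with no resistance, so it is free. I am raising it so the underside is about 80 mm above the neck.

Emit:
apply_moves(
  rows=[
    [[0,0,-6,0,255],[0,0,-10,0,255],[0,0,-12,0,255],[0,0,-15,0,255],[0,0,-15,0,255],[0,0,-14,0,255],[0,0,-12,0,255],[0,0,-8,0,255],[0,0,-3,0,255],[0,0,0,0,255]],
  ],
)

```text
time_s: 19.67
tool_pos: [0.4999, -0.2769, 0.2571]
tcp_rot: [2.54, 1.847, 0.001]
force: [0.8, -0.4, -0.6]
width: 0.0426
```

Emit:
apply_moves(
  rows=[
    [[0,0,0,0,255],[0,0,0,0,255],[0,0,0,0,255],[0,0,0,0,255],[0,0,0,0,255],[0,0,0,0,255]],
  ],
)

```text
time_s: 20.17
tool_pos: [0.4998, -0.2768, 0.2561]
tcp_rot: [-2.541, -1.847, 0.0]
force: [-0.9, -0.1, -0.3]
width: 0.0428
```

Run:
```python
from h import *
s=env.sense(); print(s["tool_pos"],s["force"],s["width"],abs(s["dq"]).max())
for n in("side","top"):
  p=vision.capture(n)
  for q in("cup_mid","mat_top","cap_mid","neck","mug_a","tumbler","bottle","bowl"): print(n,q,[(np.round(d["at"],4).tolist(),round(d["conf"],2)) for d in vision.spot_point(p,q)][:4])
  if n=="side": cv2.imwrite("pics/s5.png",cv2.resize(p["img"][130:330,150:350],None,fx=2.5,fy=2.5))
```

```text
[ 0.4998 -0.2768  0.2561] [-0.9201 -0.0979 -0.3411] 0.04275243066707339 0.0019045311028605856
side cup_mid [([0.3609, -0.3361, 0.0277], 0.91), ([0.4897, 0.2239, 0.0346], 0.78), ([0.3414, -0.2416, 0.0337], 0.75), ([0.6272, -0.1709, 0.0317], 0.74)]
side mat_top [([0.4898, 0.2303, 0.0032], 0.88), ([0.7556, -0.1381, -0.0009], 0.49)]
side cap_mid [([0.5005, -0.2772, 0.2716], 0.67), ([0.4972, -0.2789, 0.1782], 0.34)]
side neck [([0.4991, -0.2768, 0.1767], 0.7), ([0.4878, 0.223, 0.0041], 0.55)]
side mug_a [([0.7245, -0.2645, 0.0036], 0.98), ([0.613, 0.0035, 0.0004], 0.71)]
side tumbler [([0.4681, -0.0077, -0.0023], 0.66)]
side bottle [([0.7532, -0.1385, -0.0037], 0.67)]
side bowl [([0.7375, 0.0384, 0.0017], 0.87)]
top cup_mid [([0.4862, 0.2266, 0.0342], 0.79), ([0.6378, -0.1705, 0.0286], 0.76)]
top mat_top [([0.4898, 0.2264, 0.007], 0.7)]
top cap_mid [([0.4939, 0.2281, 0.0073], 0.49)]
top neck [([0.4917, 0.2248, 0.0064], 0.52)]
top mug_a [([0.6093, 0.0056, 0.0027], 0.89), ([0.7224, -0.2633, 0.0055], 0.81)]
top tumbler [([0.4677, -0.0045, 0.0055], 0.7)]
top bottle [([0.7543, -0.1422, 0.0004], 0.62)]
top bowl [([0.7398, 0.0376, 0.0009], 0.86)]
```

View pics/s5.png

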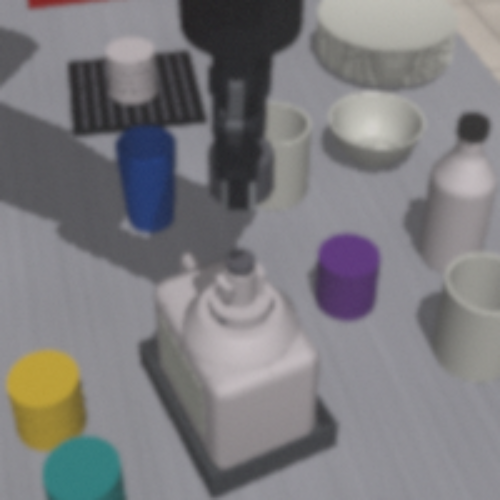

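The neck is bare with its lugs showing (crop (240,270)). The cap is in the fingers above it (240,185), with its centre about 94 mm above the neck, and the cup stands on the mat.

```bash
python3 -c "
from h import *
print(ticket.finish_job())"
```

```text
the job is handed in; nothing more can be done
None
```

The job is done and handed in at about 20 s of the 56 s limit; no verdict was reported.

- **Cup:** I pulled the white measuring cup straight up off the jug and lowered it onto the mat until contact. I let go of it there and backed away. The last pictures show it upright within about 4 mm of the mat centre, with its centre at z of about 0.0345 m (0.0355 m expected).
- **Cap:** I pushed it down to about 10.6 N, roughly 5.6 mm, and turned it 72° anticlockwise. It then lifted off with no resistance. It is held at 80 N and 43 mm width, still, about 1 mm off the neck axis. Its centre is about 94 mm above the neck top, which leaves about 78 mm of air.
- **Other things:** The tumbler, mugs, bottle and bowl measured where they were, to within the detector's noise. I did not re-measure the brush; nothing came near it.
- **Checks that disagreed:** In the last top picture the arm hid the jug, so the networks put "cap_mid" and "neck" on the mat with low confidence. I set those aside in favour of the side view, which agrees with the arm's own position reading.

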